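Shut and latch the carrier gate

TASK

The gate of the white reagent carrier is standing open. Close it and secure it with its latch bar: lift the bar over the low lip of the keeper and let it drop fully into the notch, so that the gate stays shut. Do not shift the tip box that stands in the carrier.

Things in the scene. Friction and masses are not known exactly. Their poses are not given: they have to be found in the camera images.
- carrier: White sheet-metal reagent carrier fixed to the worktop, open at top and front, walls 68 mm high, 236 mm wide (its y), reaching 193 mm behind the front opening (its x, to the rear). Origin: middle of the front opening, on the worktop; z up. The gate's hinge post is at its y = +95 mm, the keeper post at its y = -100 mm.
- gate (a joint): Upright hinge of the rod gate (169 mm wide, 14 to 102 mm high), rad: 0 = shut, along the carrier's y across the front; grows as its free (-y) end swings out to the carrier's -x, clockwise from above. Limits -0.035 and 1.4. Slight friction: it stays where it is left. Once latched the notch leaves it about 0.03 rad of play either way.
- gate_hinge (a point): Point on the gate's hinge axis at 90 mm height (the height of the latch bar); its axes turn with the gate: y runs from the free end to the hinge, x is the gate's normal (to the carrier's rear when shut), z up.
- latch (a joint): Latch bar's pivot, rad: 0 = level, on its rest or down in the notch; grows as the free end is lifted; limits 0 and 0.6. The bar (0.16 kg) falls by its own weight, almost without friction. It passes over the keeper's lip only when raised above about 0.12; if not raised it strikes the lip and the gate stops about 0.1 rad short of shut.
- latch_grip (a point): Grip point in the upper part of the black upright tab on the latch bar: 85 mm from the pivot along the bar (-y) and 36 mm above the bar's middle. The tab is 10 mm thick (x, the gate's normal) and 30 mm wide (y, along the bar); it stands 48 mm above the bar, its top is 20 mm above this point. Axes as the gate's while the bar is level.
- notch (a point): Middle of the floor of the keeper's notch, 80 mm above the worktop, where the bar's free end belongs; axes as the carrier's. The notch is 18 mm wide along x and 24 mm long along y. Its front lip is 6 mm thick and rises 16 mm above the floor; its back plate rises 55 mm above the floor and stops a raised bar in line with the notch.
- tip_box: Pipette tip box with a clear lid, 66 x 118 x 66 mm, standing in the carrier just behind the gate (33 mm or more behind it); origin in the middle of its underside. Loose. Two dropper bottles 89 mm high stand behind it.
- latch_pivot (a point): Middle of the latch bar at its pivot, 45 mm from the hinge axis along the gate, 14 mm in front of it, 90 mm high. Axes as the gate's while the bar is level. The steel bar is 8 mm thick (x), 16 mm high, and runs along -y to its free end 168 mm beyond this point; it turns up about the gate's normal.

How it is judged:
On the way:
1. the latch bar is raised above the keeper's lip while the gate is still ajar (value of joint latch above 0.1 rad and value of joint gate above 0.04 rad).
At the end, for the whole second after the job is handed in: The gate is shut within 0.04 rad, the latch bar is down in the notch (within 0.035 rad of level), both at rest; the tip box is within 20 mm of where it stood (value of joint gate between -0.04 and 0.04 rad and value of joint latch below 0.035 rad and velocity of joint gate between -0.05 and 0.05 rad/s and velocity of joint latch between -0.05 and 0.05 rad/s and distance of tip_box from where it was at the start of the episode below 0.02 m); the robot touches nothing.
It fails at once if the tip box is pushed from its place by more than 20 mm (distance of tip_box from where it was at the start of the episode above 0.02 m).
It also fails if it takes over 38 s, if anything falls off the work surface, if the arm or the gripper's body presses on something with over 40 N, if the wrist force passes 120 N, or if a joint passes its speed limit or range.

ROBOT

A 6-joint arm with a two-finger parallel gripper is mounted at the origin on a cart in front of the work surface, level with it; the furniture and walls round the work are solid. World frame = base frame: x ahead of the robot, y to its left, z up, the work surface at z = 0. Lengths are in m, angles in rad, forces in N, time in s.
With the tool pointing down it reaches from about 0.35 to 1 m from the base axis. Payload 7.1 kg.
Tool frame: the origin (TCP) lies at the very end of the fingers, on their centre line; the grasp point (between the pads) lies 19 mm behind it; z points along the fingers, x is the direction in which the jaws open and shut, and the axes are right-handed (so a half turn about z gives the same grasp; the last joint's range is limited). The gripper opens to 85 mm and grips with 20 to 120 N. Pads are 22 mm wide; open, the fingers measure 114 mm over their backs; the gripper's body (76 mm by 85 mm) begins 54 mm behind the grasp point. The pads swing forward as they close: fully open they stand 13 mm farther back than shut.
Start: joints at [1.249, 0.423, 1.63, -0, 1.089, -0.019], TCP at [0.186, 0.597, 0.231] pointing down, gripper open.
Joint ranges: [-3, 3], [-0.9, 2.11], [0.09, 2.58], [-1.31, 4.45], [0.11, 2.69], [-2.54, 2.54]. Speed limits (rad/s): [2.39, 2.39, 3.01, 3.14, 3.14, 3.14].

INTERFACE

Orientations are given as a 3x3 rotation matrix whose columns are the frame's x, y, z axes.
In Python, from workcell import r gives the robot as it stands. Calls block until the motion is done:
- r.move_pose(position, orientation): joint-space move of the TCP to a pose.
- r.movel(position, rot=None, rate=0.15, guard=None): straight line of the TCP; rot=None keeps the orientation; rate is the mean speed in m/s. With guard (N) it stops when the force on the tool has changed by that much, and returns True; else False.
- r.set_joints(angles): joint-space move.
- r.gripper_open() and r.close_gripper(grasp_force=None): open the fingers fully, or close them until they stop; grasp_force is the grip in N (None keeps the last).
- r.dwell(seconds).
- r.inverse_kinematics(position, orientation): joint angles nearest the present ones, or None.
- r.grab_frame(name): name is "side" or "top" or "wrist"; returns the picture (384x512x3 uint8, red, green, blue); there is no depth.
- r.camera_params(name): a dict with "intrinsics" (3x3 intrinsics, pixels), "origin" and "orientation" of the camera in the world. Camera axes: x right, y up, looking along -z (the intrinsics and any distortion apply to the point x, -y, -z); pixel columns grow to the right and rows downward; lengths in m; the calibration is good to about 2 mm. A picture is of the moment at which its call begins: read the wrist's pose just before it. camera_params takes no time and is no camera call; for the wrist camera it gives the pose at the moment of the call.
A pose or a line that the arm cannot do raises r.MotionError and nothing moves.
- r.hand_in(): hands the job in, once; it reports no verdict.
Readings, each from a call of its own:
- r.read_clock(): time.
- r.read_joint_positions(): joint angles.
- r.read_qvel(): joint speeds.
- r.read_tau(): joint torques, N m.
- r.read_tcp_pos(): TCP position.
- r.read_tool_rot(): TCP orientation.
- r.read_wrist_force(): force on the tool from outside, world axes, zero at the start.
- r.read_moment(): the same for the moment, N m.
- r.read_opening(): finger opening in m.
Only numpy, scipy, OpenCV 4.12 (cv2) and the standard library are available. Lean on these libraries where they do the work, as an engineer would, in place of code of your own. Each camera call takes 0.05 s, during which the arm holds its last target. There are 200 camera calls.

## Working session

There is one attempt and no reset: what is moved stays moved. The work goes in short steps, each a Python script; the robot and the scene stay as the last script left them, time stands still between calls to the robot, and variables do not carry over. Pictures are saved under pics/ and viewed, about 8 in all and at most 12, crops included, and the job is handed in when it is done.

```bash
mkdir -p pics; python3 - <<'E'
from workcell import r
import cv2,numpy as np
for n in("top","side"):
    f=r.grab_frame(n); cv2.imwrite(f"pics/{n}0.png",f[:,:,::-1])
    p=r.camera_params(n); print(n,p)
a=[cv2.imread(f"pics/{n}0.png") for n in("top","side")]
print(r.read_clock())
E
```

```text
top {'intrinsics': array([[452.50752586,   0.        , 256.85175572],
       [  0.        , 452.50752586, 188.54787965],
       [  0.        ,   0.        ,   1.        ]]), 'origin': array([0.53853274, 0.11531958, 0.93768794]), 'orientation': array([[ 0.00310083,  0.99050926, -0.13741101],
       [-0.99999219,  0.00273469, -0.00285322],
       [-0.00245037,  0.13741879,  0.99051001]])}
side {'intrinsics': array([[347.74479569,   0.        , 256.63408551],
       [  0.        , 347.74479569, 197.5051948 ],
       [  0.        ,   0.        ,   1.        ]]), 'origin': array([ 0.44910175, -0.61560119,  0.53708715]), 'orientation': array([[ 0.96226985,  0.1533645 , -0.22475777],
       [-0.27164279,  0.4937648 , -0.826079  ],
       [-0.01571371,  0.85596475,  0.51679535]])}
0.1
```

View pics/top0.png

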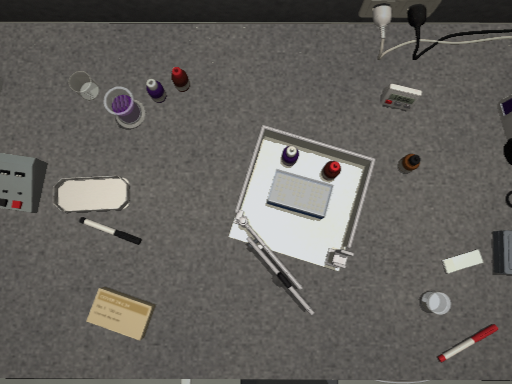

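View pics/side0.png

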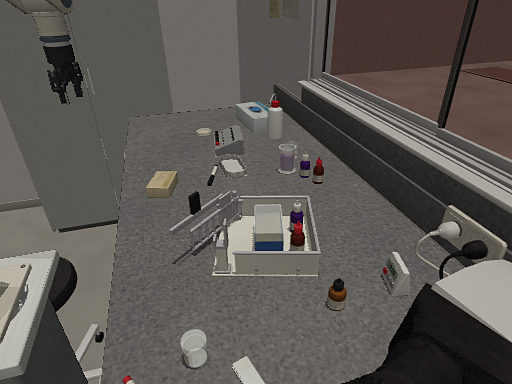

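```bash
python3 - <<'E'
import cv2
a=cv2.imread("pics/top0.png")[200:325,220:365]
b=cv2.imread("pics/side0.png")[180:280,160:330]
cv2.imwrite("pics/topc.png",cv2.resize(a,None,fx=4.8,fy=4.8,interpolation=cv2.INTER_CUBIC))
cv2.imwrite("pics/sidec.png",cv2.resize(b,None,fx=4.7,fy=4.7,interpolation=cv2.INTER_CUBIC))
E
```

```text
(no output)
```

View pics/topc.png

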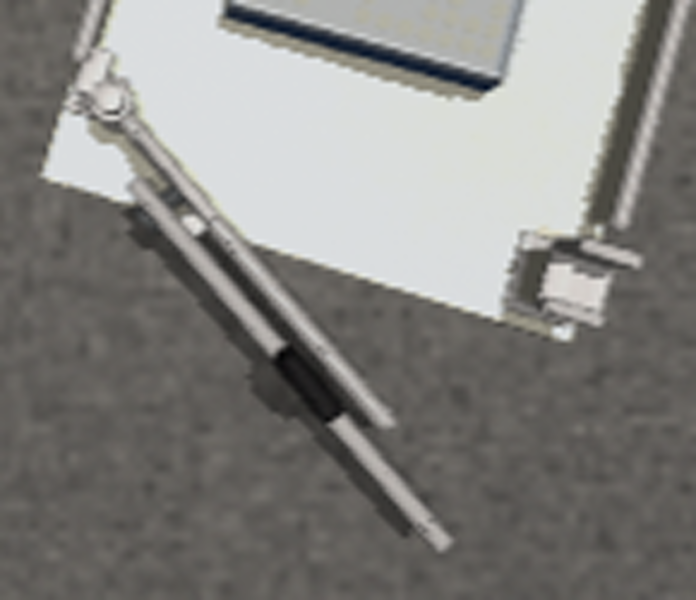

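View pics/sidec.png

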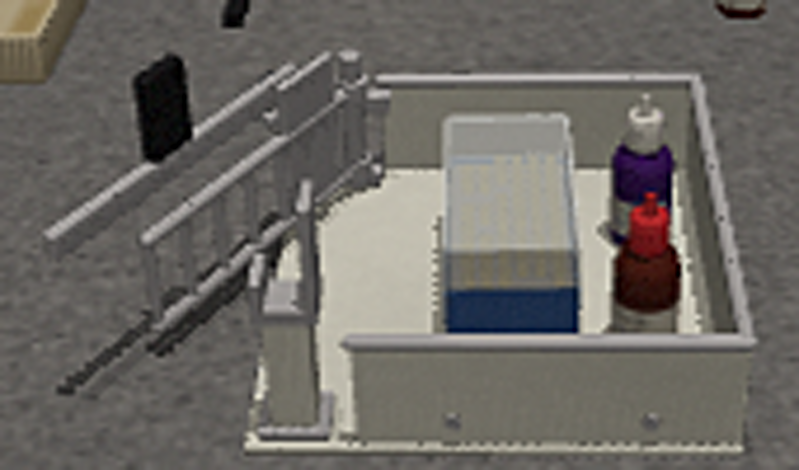

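```bash
cat > h.py <<'E'
import numpy as np
def ray(p,uv,z):
    K=p["intrinsics"];d=np.linalg.inv(K)@np.array([uv[0],uv[1],1.]);d=p["orientation"]@(d*[1,-1,-1])
    o=p["origin"];return o+d*(z-o[2])/d[2]
def tri(p,uv,q,wv):
    A=[];b=[]
    for c,w in((p,uv),(q,wv)):
        d=ray(c,w,0)-c["origin"];d/=np.linalg.norm(d);M=np.eye(3)-np.outer(d,d);A.append(M);b.append(M@c["origin"])
    return np.linalg.lstsq(np.vstack(A),np.hstack(b),rcond=None)[0]
E
python3 - <<'E'
from workcell import r
import numpy as np
from h import *
np.set_printoptions(precision=4,suppress=True)
t=r.camera_params("top");s=r.camera_params("side")
T=lambda u,v:(220+u/4.8,200+v/4.8)
S=lambda u,v:(160+u/4.7,180+v/4.7)
P={k:ray(t,T(*uv),z) for k,uv,z in [("hinge",(112,100),.105),("gatefree",(388,422),.102),("barend",(442,541),.098),("bar0",(138,190),.098),("tab",(310,385),.146),("notch",(575,287),.08),("fl",(45,180),.001),("fr",(565,338),.001)]}
for k,v in P.items():print(k,v)
print("tab tri",tri(t,T(310,385),s,S(160,65)),"hinge tri",tri(t,T(112,100),s,S(348,57)),"barend tri",tri(t,T(442,541),s,S(48,235)))
ang=lambda a,b:np.arctan2(*(P[a]-P[b])[[1,0]])
for a,b in[("hinge","gatefree"),("bar0","barend"),("hinge","notch"),("fl","fr")]:print(a,b,ang(a,b),np.linalg.norm(P[a]-P[b]))
E
```

```text
hinge [0.594  0.1424 0.105 ]
gatefree [0.4732 0.0376 0.102 ]
barend [0.4291 0.0174 0.098 ]
bar0 [0.5599 0.1324 0.098 ]
tab [0.4895 0.0695 0.146 ]
notch [ 0.5233 -0.0379  0.08  ]
fl [0.5666 0.1743 0.001 ]
fr [ 0.5005 -0.0473  0.001 ]
tab tri [0.49   0.0693 0.1442] hinge tri [0.5954 0.1429 0.0894] barend tri [0.4282 0.017  0.0944]
hinge gatefree 0.7145709018377524 0.15995388720669404
bar0 barend 0.7212262990973981 0.17416064747722146
hinge notch 1.1970442650451159 0.1952552117468361
fl fr 1.2810752922223665 0.2311903476782954
```

```bash
cat >> h.py <<'E'
from scipy.spatial.transform import Rotation as Ro
C=1.275
H=np.array([.5957,.1438,.09])
def pose(th,phi,up=0,H=H,C=C,s=1,dz=.004):
    a=C-th;g=np.array([np.cos(a),np.sin(a),0]);n=np.array([np.sin(a),-np.cos(a),0]);z=np.array([0,0,1.])
    R=Ro.from_rotvec(-n*phi).as_matrix()
    grip=H-.014*n-.045*g+R@(-.085*g+(.036+dz)*z)
    x=s*n;T=R@np.column_stack([x,np.cross(-z,x),-z])
    return grip+.019*T[:,2]+[0,0,up],T
E
python3 - <<'E'
from workcell import r
import cv2
from h import *
np.set_printoptions(precision=3,suppress=True)
th=C-.718
for s in(1,-1):
    for a in[(th,0,.08),(th,0,0),(th,.2,0),(.25,.2,0),(0,.2,0),(0,0,0)]:print(s,r.inverse_kinematics(*pose(*a,s=s)))
for s in(1,-1):
    try: r.move_pose(*pose(th,0,.08,s=s));print("moved",s);break
    except r.MotionError as e:print(e)
p=r.camera_params("wrist");f=r.grab_frame("wrist");cv2.imwrite("pics/w1.png",f[:,:,::-1])
import pickle;pickle.dump(p,open("w1.pkl","wb"))
print(r.read_clock(),r.read_tcp_pos(),pose(th,0,.08)[0])
for q in [pose(th,0)[0]+[0,0,.035], H+[0,0,.015]]:
    d=p["orientation"].T@(q-p["origin"]);u=p["intrinsics"]@(d*[1,-1,-1]);print(u/u[2])
E
```

```text
1 [ 0.116  0.288  1.949 -0.     0.905  0.969]
1 [ 0.116  0.421  1.996 -0.     0.725  0.969]
1 [ 0.184  0.468  1.87  -0.122  0.98   1.114]
1 [ 0.152  0.479  1.849 -0.188  0.951  0.817]
1 [ 0.131  0.493  1.824 -0.229  0.921  0.575]
1 [ 0.021  0.48   1.884 -0.     0.777  0.317]
-1 [ 0.116  0.288  1.949 -0.     0.905 -2.173]
-1 [ 0.116  0.421  1.996 -0.     0.725 -2.173]
-1 [ 0.184  0.468  1.87  -0.122  0.98  -2.028]
-1 [ 0.152  0.479  1.849 -0.188  0.951 -2.324]
-1 None
-1 None
moved 1
2.3333 [0.489 0.07  0.191] [0.489 0.069 0.191]
[255.822 213.29    1.   ]
[274.319  35.812   1.   ]
```

View pics/w1.png

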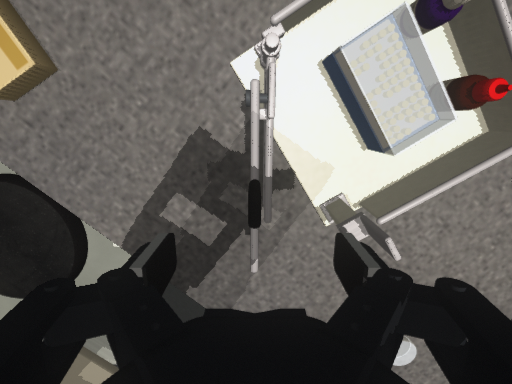

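```bash
python3 - <<'E'
from workcell import r
import pickle
from h import *
np.set_printoptions(precision=4,suppress=True)
p=pickle.load(open("w1.pkl","rb"))
b1=ray(p,(254,270),.098);b0=ray(p,(255.5,82),.098);h=ray(p,(271,44),.105);t=ray(p,(255,203),.146);n=ray(p,(355,231),.08)
print("barend",b1,"bar0",b0,"ang",np.arctan2(*(b0-b1)[[1,0]]),"hinge",h,"tab",t,"notch",n)
a=.718;g=np.array([np.cos(a),np.sin(a),0]);nn=np.array([np.sin(a),-np.cos(a),0])
print("H from end",b1+.213*g+.014*nn,"from tab",t+.13*g+.014*nn,"C",np.arctan2(*(h-n)[[1,0]])+.0717)
th=C-.718
print(r.movel(*pose(th,0),rate=.1,guard=12))
print(r.read_tcp_pos(),r.read_wrist_force())
r.close_gripper(30);print(r.read_opening(),r.read_wrist_force(),r.read_clock())
E
```

```text
barend [0.4294 0.0189 0.098 ] bar0 [0.562  0.1334 0.098 ] ang 0.7123594478218128 hinge [0.5898 0.1419 0.105 ] tab [0.4942 0.0746 0.146 ] notch [ 0.524  -0.0369  0.08  ]
H from end [0.599  0.1485 0.098 ] from tab [0.6014 0.1496 0.146 ] C 1.289638434592972
False
[0.489  0.0689 0.1114] [-0.0108  0.8786  0.1264]
0.00965325469210771 [-0.8875  1.0175  1.9887] 3.9583
```

```bash
python3 - <<'E'
from workcell import r
import cv2
from h import *
np.set_printoptions(precision=2,suppress=True)
th=C-.718
F=lambda:print(r.read_wrist_force(),r.read_moment(),r.read_opening().__round__(4),round(r.read_clock(),2))
for ph in(.1,.2):
    r.movel(*pose(th,ph),rate=.05);F()
for t in np.linspace(th,.1,6)[1:]:
    if r.movel(*pose(t,.2),rate=.08,guard=25):print("stopped",t);break
    F()
f=r.grab_frame("side");cv2.imwrite("pics/s2.png",cv2.resize(f[160:290,150:330,::-1],None,fx=4,fy=4,interpolation=2))
E
```

```text
[-2.7  -2.53  6.09] [-0.08  0.11 -0.03] 0.0093 4.28
[-3.58 -1.54  5.  ] [-0.18  0.28 -0.03] 0.0096 4.61
[-3.36 -1.03  3.48] [-0.05  0.1   0.12] 0.0094 4.9
[-1.83 -2.92  3.99] [-0.23  0.22 -0.  ] 0.0095 5.19
[-3.2  -3.2   4.95] [-0.43  0.23 -0.04] 0.0097 5.48
[-2.74 -4.52  5.07] [-0.55  0.23  0.01] 0.0094 5.78
[-1.45 -4.09  4.54] [-0.64  0.2  -0.07] 0.0094 6.07
```

View pics/s2.png

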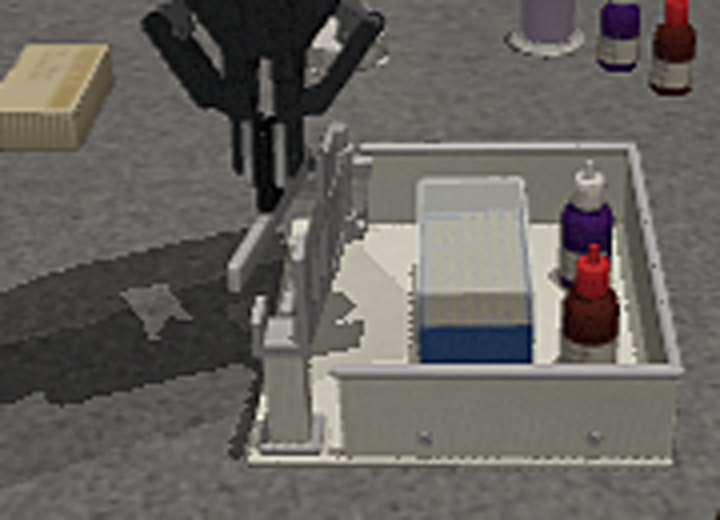

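The view shows the bar lifted, its end at crop pixel (237,275), still in front of the keeper lip at (260,310). The tip box has not moved. Next I swing the gate shut and lower the bar.

```bash
python3 - <<'E'
from workcell import r
import cv2
from h import *
np.set_printoptions(precision=2,suppress=True)
F=lambda *a:print(*a,r.read_wrist_force(),r.read_moment(),round(r.read_clock(),2))
t=.1
for t in(.06,.03,.0):
    s=r.movel(*pose(t,.2),rate=.04,guard=12);F(t,s)
    if s:break
f=r.grab_frame("side");g=r.grab_frame("top")
A=cv2.resize(f[160:290,180:280,::-1],None,fx=4,fy=4,interpolation=2);B=cv2.resize(g[200:330,260:360,::-1],None,fx=4,fy=4,interpolation=2)
cv2.imwrite("pics/s3.png",np.hstack([A,B]))
E
```

```text
0.06 False [-1.83 -5.27  3.76] [-0.7   0.18 -0.07] 6.39
0.03 False [-2.12 -5.42  3.23] [-0.79  0.18 -0.11] 6.64
0.0 False [-0.99 -4.98  3.95] [-0.81  0.19 -0.06] 6.89
```

View pics/s3.png

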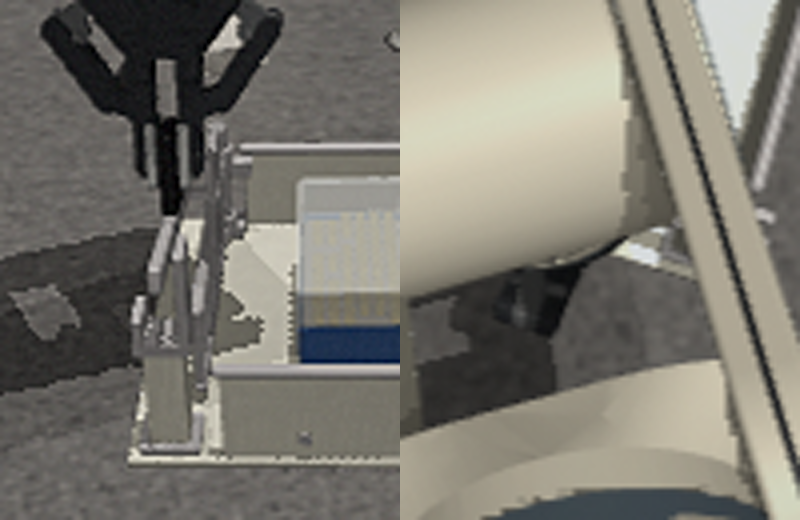

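The bar's end at (157,275) now hangs between the lip at (140,320) and the back plate at (180,280), so it is over the notch. I lower it and watch the force.

```bash
python3 - <<'E'
from workcell import r
import cv2
from h import *
np.set_printoptions(precision=2,suppress=True)
F=lambda *a:print(*a,r.read_wrist_force(),r.read_moment(),r.read_tcp_pos()-pose(0,a[0])[0],round(r.read_clock(),2))
for ph in(.15,.1,.06,.03,.01,0):
    s=r.movel(*pose(0,ph),rate=.03,guard=8);F(ph,s)
    if s:break
f=r.grab_frame("side")
cv2.imwrite("pics/s4.png",cv2.resize(f[170:290,180:300,::-1],None,fx=5,fy=5,interpolation=2))
E
```

```text
0.15 False [-1.   -4.28  3.21] [-0.54  0.15 -0.12] [-0. -0. -0.] 7.29
0.1 False [-1.36 -5.29  1.79] [-0.73  0.14 -0.11] [-0. -0. -0.] 7.59
0.06 False [-1.53 -4.13  2.02] [-0.75  0.19 -0.08] [ 0. -0.  0.] 7.86
0.03 False [-0.07 -5.1   1.61] [-0.85  0.26 -0.07] [-0.  0.  0.] 8.11
0.01 False [-1.6  -5.78  1.76] [-0.83  0.22 -0.09] [-0.  0.  0.] 8.36
0 False [-1.94 -5.8   1.73] [-1.    0.28 -0.06] [0. 0. 0.] 8.61
```

View pics/s4.png

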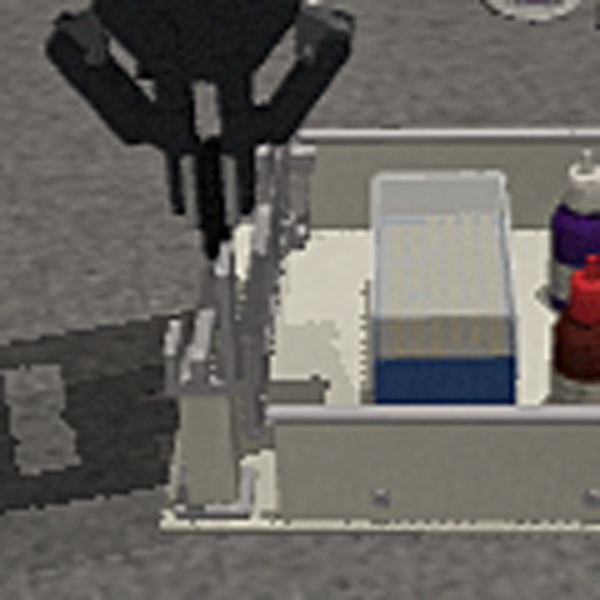

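The bar lies in the notch: its end is at (197,345), between the lip at (172,345) and the back plate at (222,310). I release it and back off straight up.

```bash
python3 - <<'E'
from workcell import r
import cv2
from h import *
np.set_printoptions(precision=2,suppress=True)
r.gripper_open();print(r.read_wrist_force(),r.read_opening())
r.movel(pose(0,0,.10)[0],rate=.1,guard=15)
r.set_joints([1.249,.423,1.63,0,1.089,-.019]);r.dwell(.3)
print(r.read_wrist_force(),r.read_clock())
f=r.grab_frame("side");g=r.grab_frame("top")
A=cv2.resize(f[180:280,190:290,::-1],None,fx=4,fy=4,interpolation=2);B=cv2.resize(g[180:280,230:360,::-1],None,fx=4,fy=4,interpolation=2)
cv2.imwrite("pics/f.png",np.hstack([A,B])[:, :800])
E
```

```text
[ 0.17  0.18 -0.29] 0.08547287991861904
[0.81 0.31 0.02] 13.225
```

View pics/f.png

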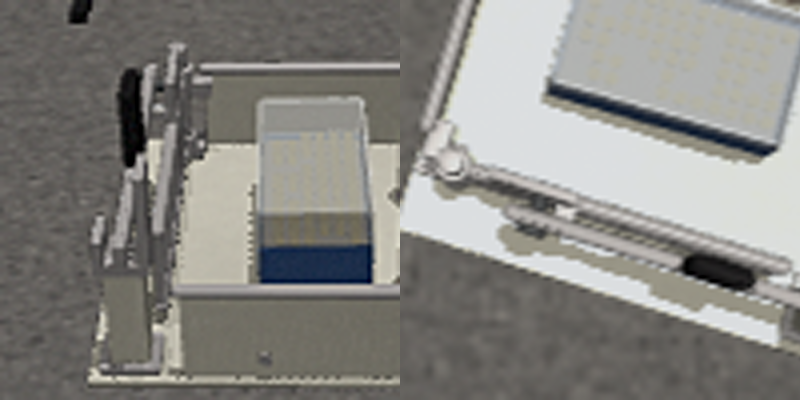

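```bash
python3 - <<'E'
from workcell import r
r.hand_in()
E
```

```text
the job is handed in; nothing more can be done
```

The gate is shut and latched as far as my checks can tell, and I handed the job in at about 13 s on the robot clock. No verdict comes back, so this rests on the pictures and force readings.

- **What I did:** I gripped the latch tab, raised the bar about 0.2 rad with the gate still about 0.56 rad open, and swung the gate shut. I then lowered the bar into the notch, released it and moved the arm clear.
- **Gate and bar:** The last pictures show the gate parallel to the carrier's front edge and the bar's end between the lip and the back plate of the keeper. I judged the bar fully down by eye and did not measure its angle.
- **Tip box:** It looks to be in its original place. I did not measure its position.
- **Forces:** External force stayed below about 8 N throughout and never rose while the bar was being lowered. It was near zero after release.
- **Disagreement:** The hinge position differed by up to about 1 cm between the top and wrist camera estimates. I used an average, and the closing arc showed no binding.

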